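# Hang the blue-handled wire basket on the drying stand

## Task

Hang the wire basket with the blue handle grip on the drying stand: its handle bar shall lie across both prongs of the double hook, between their upturned tips and the back, so that the basket hangs level and still, clear of the table. Leave the basket with the red grip standing where it is.

Things in the scene. Friction and masses are not known exactly. Their poses are not given: they have to be found in the camera images.
- blue_basket_grip (a point): Middle of the blue sleeve (14 mm across x, 12 high, 44 long) on the handle of the wire basket to hang: 100 (x) x 140 (y) x 55 mm high, 0.25 kg. The stiff fixed handle has uprights at y = +-70 mm and a level flat bar along y (10 across, 6 high), bare from y = 22 to 55 mm each side. This point, on the bar's axis, is 135 mm above the underside, 80 above the rim. z up; a half turn about z changes nothing.
- red_basket_grip (a point): The same point on the other basket, of the same size and shape but with a red sleeve on its handle. It stays where it stands.
- hook_seat (a point): Fixed stand's double hook: point midway between its prongs, at their top, 184 mm above the table. Prongs: level 8 mm rods at y = +-42 mm, pointing to -x (to the robot), straight from x = -50 to +76 mm; the front tips turn up, ending at x = -73, 18 mm above the point. Cross bar and post at x > 86 mm, up to 16 mm above it. The bar goes in over the tips from the -x side, then down. z up.
Mind the look-alikes: they are no part of the job. What is shaped like the part that bears blue_basket_grip but green is not meant.

How it is judged (in metres and radians):
At the end, for the whole second after the job is handed in: The bar of the blue-gripped handle rests on both prongs: its middle is 60 mm in front of to 80 mm behind the seat point, within 25 mm of the middle between the prongs, and -3 to 12 mm above the seat point; the basket hangs within 0.2 rad of upright and is at rest (under 0.05 m/s) (x of blue_basket_grip in the frame of hook_seat between -0.06 and 0.08 m and y of blue_basket_grip in the frame of hook_seat between -0.025 and 0.025 m and z of blue_basket_grip in the frame of hook_seat between -0.003 and 0.012 m and angle between blue_basket_grip's own z axis and vertical below 0.2 rad and linear speed of blue_basket below 0.05 m/s); the robot touches nothing.
It fails at once if the red-gripped basket is shifted by more than 30 mm (distance of red_basket_grip from where it was at the start of the episode above 0.03 m).
It also fails if it takes over 42 s, if anything falls off the work surface, if the arm or the gripper's body presses on something with over 40 N, if the wrist force passes 120 N, or if a joint passes its speed limit or range.

## Robot

A 6-joint arm with a two-finger parallel gripper is mounted at the origin on a cart in front of the work surface, level with it; the furniture and walls round the work are solid. World frame = base frame: x ahead of the robot, y to its left, z up, the work surface at z = 0. Lengths are in mm, angles in rad, forces in N, time in s.
With the tool pointing down it reaches from about 250 to 775 mm from the base axis. Payload 8.9 kg.
Tool frame: the origin (TCP) lies on the centre line of the jaws, within the pads' length; the fingertips stand 17 mm ahead of it and the grasp point (between the pads) lies 2 mm behind it; z points along the fingers, y is the line along which they close (so a half turn about z gives the same grasp; the last joint's range is limited). The gripper opens to 85 mm and grips with 20 to 120 N. Pads are 22 mm wide; open, the fingers measure 114 mm over their backs; the gripper's body (76 mm by 85 mm) begins 54 mm behind the grasp point. The pads swing forward as they close: fully open they stand 13 mm farther back than shut.
Start: joints at [-1.443, 0.291, -0.153, 1.127, 0, 1.431], TCP at [138.416, -506.424, 248.305] pointing down, gripper open.
Joint ranges: [-2.52, 2.52], [-0.91, 1.74], [-1.3, 1.37], [-1.96, 2.02], [-1.52, 1.47], [-3.14, 3.14]. Speed limits (rad/s): [2.22, 2.22, 2.79, 3.14, 3.14, 3.14].

## Interface

Orientations are given as a unit quaternion [x, y, z, w].
In Python, from cell import readout, vision, job_done gives the robot as it stands.
- The arm moves only by the shell command python3 -m crank 'ROWS'. ROWS is JSON, a list of rows, each a list of 7 numbers: the opening, from 0 (shut) to 1 (fully open), then the shift along the tool's x, y, z normalised to -1 to 1, where 1 is 50 cm, then the turn, a rotation vector about the tool's x, y, z normalised to -1 to 1, where 1 is 120 degrees. A call has 1 to 12 rows; each row is the pose to reach, as a shift and turn from the pose commanded when the call began, along the tool's axes at that moment; what a row does not reach only later rows make up. A row lasts 1/8 s, in which the tool goes at most 62.5 mm and 10.7 degrees, less where a joint would pass 70% of its speed; a pose out of reach is approached as far as the arm can. A call with a number of a shift or a turn outside -1 to 1 is refused whole. A call with a gripper value outside its range is refused whole. The fingers move at their own pace and stop on an object; the grip force is fixed at half the most. Time passes only in rows, so rows that repeat a pose let the fingers close. It gives the time, the measured TCP pose, the force, the opening and the grip force at its end, in the units of the state.
- readout.observe(): the state, without advancing time (a new reading comes with each control period).
- vision.capture(name): name is "side" or "top"; returns a dict with "color" (420x560x3 uint8, red, green, blue), "fx", "fy", "cx", "cy" (pixels), "D" ([k1, k2, p1, p2, k3] as OpenCV has them; the pictures are not rectified), "rvec" (rotation vector, rad) and "tvec" (3), from world to camera coordinates, as OpenCV has them. Camera axes: x right, y down, z forward; pixel columns grow to the right and rows downward; lengths in mm; the calibration is good to about 2 mm. A picture is of the moment at which its call begins. There is no depth.
- job_done(): hands the job in; it is judged then, once.
The state is a dict: "time_s": time; "qpos": joint angles; "qd": joint speeds; "joint_torque": joint torques, N m; "eef_pos": TCP position; "orientation": TCP orientation; "force": force on the tool from outside, world axes, zero at the start; "wrist_torque": the same for the moment, N m; "grip_width": finger opening in mm; "grasp_force": force on a finger pad.
Only numpy, scipy, OpenCV 4.12 (cv2) and the standard library are available. Lean on these libraries where they do the work, as an engineer would, in place of code of your own. Each camera call takes 0.05 s, during which the arm holds its last target. There are 200 camera calls.

## Working session

There is one attempt and no reset: what is moved stays moved. The work goes in short steps, Python scripts to look and compute and a shell command to move; the robot and the scene stay as the last step left them, time stands still between calls to the robot, and variables do not carry over. Pictures are saved under pics/ and viewed, at most 10 in all, crops included, and the job is handed in when it is done.

```bash
ls; mkdir -p pics; python3 - <<'E'
from cell import readout, vision
import cv2
s=readout.observe();print({k:s[k] for k in('time_s','eef_pos','orientation','grip_width')})
for n in('side','top'):
    c=vision.capture(n);cv2.imwrite(f'pics/{n}0.png',cv2.resize(c['color'][...,::-1],None,fx=1.4,fy=1.4));print({k:v for k,v in c.items() if k!='color'})
E
```

```text
pics
{'time_s': 0.0, 'eef_pos': array([ 138.36551791, -505.99373368,  247.72664921]), 'orientation': array([ 9.91114056e-01,  1.33013117e-01,  1.80093781e-06, -6.61907317e-04]), 'grip_width': 85.67375623659662}
{'fx': 445.5761731791816, 'fy': 445.5761731791816, 'cx': 280.9518790923479, 'cy': 207.69391969363096, 'D': array([-0.08499742,  0.        ,  0.        ,  0.        ,  0.        ]), 'rvec': array([ 0.73561812, -2.26837836,  1.4822389 ]), 'tvec': array([401.03792386, 270.81275963, 878.97711008])}
{'fx': 465.61005233210346, 'fy': 465.61005233210346, 'cx': 285.5354350655635, 'cy': 203.54315930657395, 'D': array([0.0548433, 0.       , 0.       , 0.       , 0.       ]), 'rvec': array([ 2.19928631, -2.18520453,  0.10300823]), 'tvec': array([ -96.03141591,  549.39568562, 1533.06146396])}
```

View pics/side0.png

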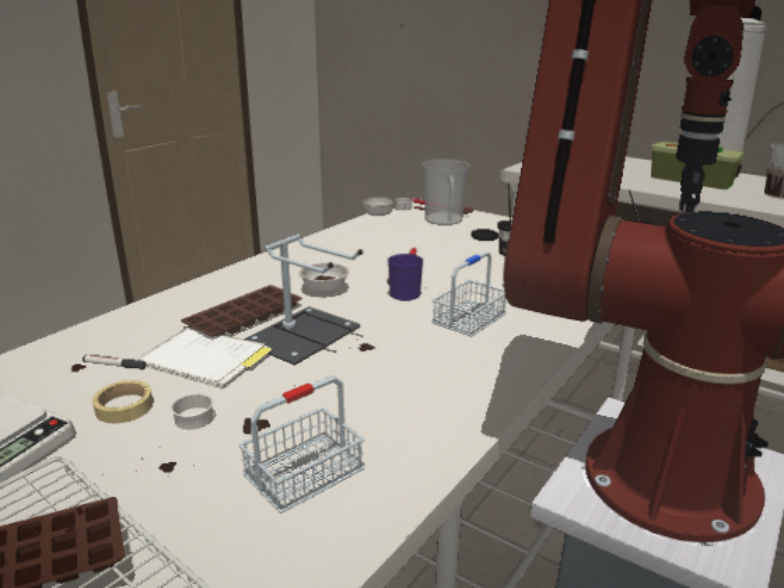

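View pics/top0.png

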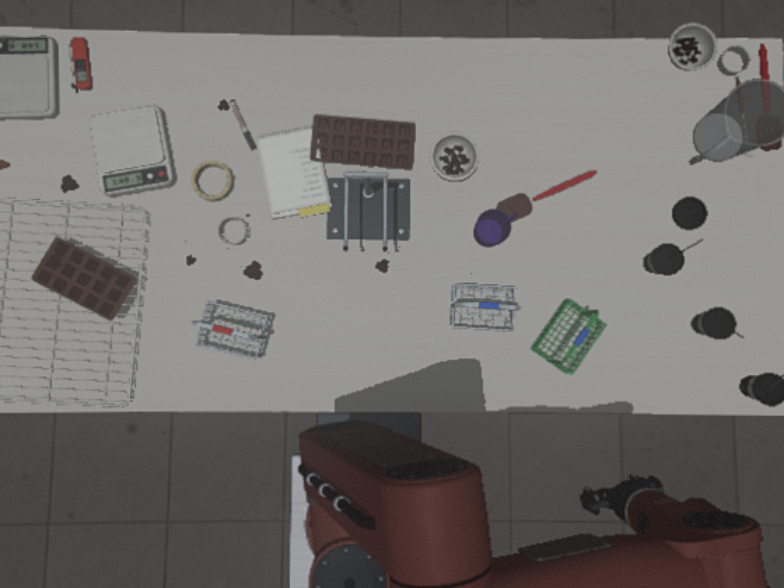

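The side view shows the blue-grip wire basket at (473,260), the red-grip one at (298,392), and hook tips at (330,266) and (360,252). In the top view, the candidates are the blue grip on the grey basket at (489,306), the green basket with a blue sleeve at (582,338), which is a look-alike, and the red grip at (222,330). I choose (489,306). The purple cup stands at (492,228). Next, a close crop to check.

```bash
python3 - <<'E'
from cell import vision
import cv2,numpy as np
s=vision.capture('side')['color'][...,::-1];t=vision.capture('top')['color'][...,::-1]
z=lambda im,x,y,w,h:cv2.resize(im[y:y+h,x:x+w],(400,300),interpolation=cv2.INTER_CUBIC)
# side: hook (180,160)100x75 ; basket (300,170)100x75 ; top: hook (230,115)80x60... 
cv2.imwrite('pics/crop0.png',np.vstack([np.hstack([z(s,180,160,100,75),z(s,290,170,100,75)]),np.hstack([z(t,220,115,100,75),z(t,310,180,100,75)])]))
E
```

```text
(no output)
```

View pics/crop0.png

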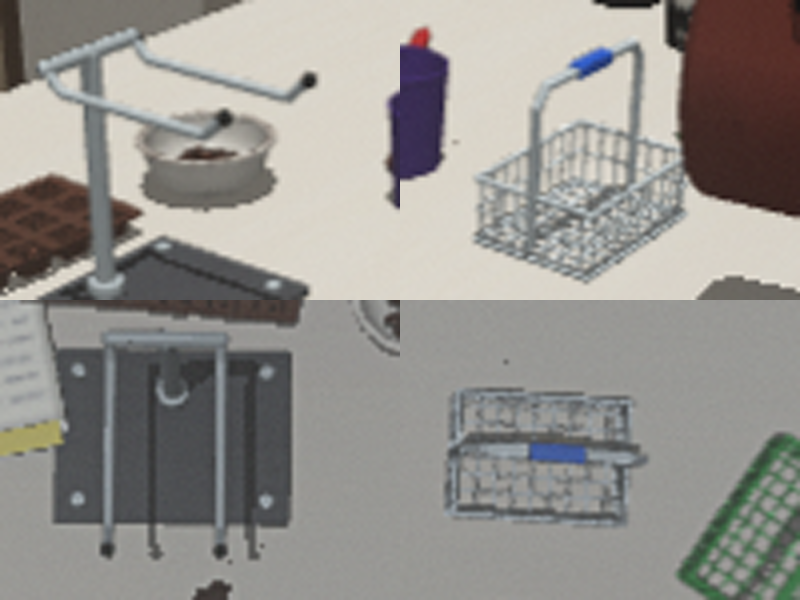

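The crop confirms the choice: grey wire basket with blue sleeve, side px (338,185.5), top px (349.3,218.3), handle almost along y. The hook tips are at side (236,189.5) and (257.3,180), and top (246.8,177.5) and (275,177.5).

```bash
cat >h.py <<'E'
from cell import readout, vision
import cv2,numpy as np
from scipy.spatial.transform import Rotation as R
def P(c):
    return cv2.Rodrigues(c['rvec'])[0],np.array(c['tvec'],float),np.array([[c['fx'],0,c['cx']],[0,c['fy'],c['cy']],[0,0,1]]),np.array(c['D'],float)
def und(c,p):
    r,t,K,D=P(c);return cv2.undistortPoints(np.array([[p]],float),K,D)[0,0]
def tri(cs,ct,a,b):
    M=[np.c_[P(c)[0],P(c)[1]] for c in(cs,ct)]
    X=cv2.triangulatePoints(M[0],M[1],und(cs,a),und(ct,b))[:,0];X=X[:3]/X[3]
    e=[np.round(cv2.projectPoints(X,c['rvec'],c['tvec'],P(c)[2],P(c)[3])[0].ravel()-p,1) for c,p in((cs,a),(ct,b))]
    return X.round(1),e
def ray(c,p,z):
    r,t,K,D=P(c);d=r.T@np.r_[und(c,p),1];o=-r.T@t;return (o+d*(z-o[2])/d[2]).round(1)
def toolmove(p,yaw=None):
    "row shift (units) to world p from the measured pose; turn about tool z"
    s=readout.observe();r=R.from_quat(s['orientation']);return r.inv().apply(np.array(p)-s['eef_pos'])/500
E
python3 - <<'E'
from h import *
a=vision.capture('side');b=vision.capture('top')
for n,p,q in [('tip+',(236,189.5),(246.75,177.5)),('tip-',(257.25,180),(275,177.5)),('blue',(338,185.5),(349.25,218.25)),('end+',(325,194.2),(322.5,217.5)),('end-',(349.25,181),(370,220))]: print(n,*tri(a,b,p,q))
print('z-fixed blue',ray(b,(349.25,218.25),141),'bar ends',ray(b,(246.75,125),190),ray(b,(275.75,125),190), 'tips',ray(b,(246.75,177.5),202),ray(b,(275,177.5),202))
print('red',ray(b,(222/1.4,330/1.4),141),'green',ray(b,(582/1.4,338/1.4),141))
s=readout.observe();print(R.from_quat(s['orientation']).as_matrix().round(3),s['time_s'])
E
```

```text
tip+ [613.9  26.6 194.7] [array([0.1, 0. ]), array([-0., -0.])]
tip- [614.2 -57.7 194.9] [array([-0.1, -0. ]), array([0.1, 0.1])]
blue [ 496.9 -287.8  135.3] [array([-0.1, -0. ]), array([0.1, 0.1])]
end+ [ 496.2 -206.6  134.5] [array([-1.2, -0. ]), array([0.5, 0.9])]
end- [ 492.7 -352.5  131.1] [array([0.1, 0. ]), array([-0. , -0.1])]
z-fixed blue [ 497.  -286.7  141. ] bar ends [773.   28.5 190. ] [774.  -58.5 190. ] tips [612.8  26.  202. ] [613.5 -57.5 202. ]
red [440.3 294.8 141. ] green [ 427.4 -490.   141. ]
[[ 0.965  0.264 -0.   ]
 [ 0.264 -0.965  0.   ]
 [ 0.    -0.    -1.   ]] 0.3
```

Seat ≈ (686,-15.5,184): prong spacing is 84 and the cross bar sits at +87, both as specified. Blue grip is at (497,-287.5,135), also consistent, and the bar is yawed about -2.6°. Moving above it now.

```bash
python3 -m crank '[[1,0.807,-0.232,0.056,0,0,-0.6],[1,0.807,-0.232,0.056,0,0,-0.6],[1,0.807,-0.232,0.056,0,0,-0.6],[1,0.807,-0.232,0.056,0,0,-0.6],[1,0.807,-0.232,0.056,0,0,-0.6],[1,0.807,-0.232,0.056,0,0,-0.6],[1,0.807,-0.232,0.056,0,0,-0.6],[1,0.807,-0.232,0.056,0,0,-0.6],[1,0.807,-0.232,0.056,0,0,-0.6],[1,0.807,-0.232,0.056,0,0,-0.6]]'
python3 - <<'E'
from h import *
s=readout.observe();print(s['time_s'],s['eef_pos'],R.from_quat(s['orientation']).as_matrix().round(3),toolmove([497,-287.5,133]),s['qpos'])
a=vision.capture('side');b=vision.capture('top')
z=lambda c,x,y,w,h:cv2.resize(c['color'][y:y+h,x:x+w,::-1],(400,300),interpolation=cv2.INTER_CUBIC)
cv2.imwrite('pics/c1.png',np.hstack([z(a,290,110,160,120),z(b,290,160,120,90)]))
E
```

```text
time_s: 1.55
eef_pos: [496.3, -288.8, 220.4]
orientation: [0.724, 0.689, -0.0, -0.0]
force: [1.0, 0.3, -1.0]
grip_width: 85.4
grasp_force: 0.0
1.55 [ 496.25494022 -288.83501287  220.41437469] [[ 0.049  0.999 -0.   ]
 [ 0.999 -0.049 -0.   ]
 [-0.    -0.    -1.   ]] [0.002754  0.0013863 0.1748283] [-6.54319121e-01  4.00158535e-01 -6.81233415e-02  1.10260992e+00
 -1.61246209e-04  9.65847207e-01]
```

View pics/c1.png

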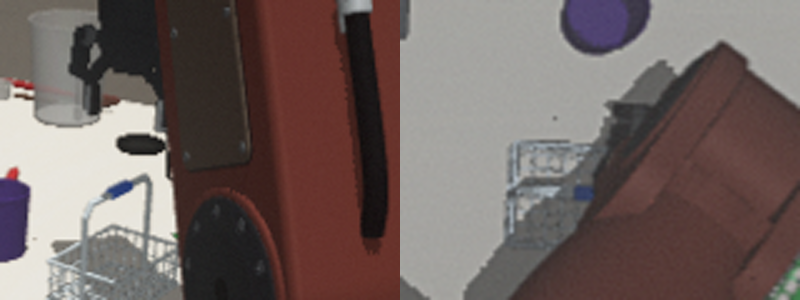

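The arm is above the basket. In the side view (crop) the gripper is at about (125,60), directly above the grip at (120,188). The arm hides the top view. Descending and closing.

```bash
python3 -m crank '[[1,0.003,0.001,0.1,0,0,0],[1,0.003,0.001,0.175,0,0,0],[1,0.003,0.001,0.175,0,0,0],[1,0.003,0.001,0.175,0,0,0]]' && python3 -m crank '[[0,0,0,0,0,0,0],[0,0,0,0,0,0,0],[0,0,0,0,0,0,0],[0,0,0,0,0,0,0],[0,0,0,0,0,0,0],[0,0,0,0,0,0,0]]'
```

```text
time_s: 2.15
eef_pos: [498.1, -287.5, 134.3]
orientation: [0.724, 0.69, 0.0, 0.001]
force: [0.1, -0.2, 0.0]
grip_width: 85.3
grasp_force: 0.0
time_s: 2.9
eef_pos: [498.0, -286.8, 133.1]
orientation: [0.724, 0.69, 0.0, 0.0]
force: [2.3, 0.5, 3.2]
grip_width: 12.9
grasp_force: 59.1
```

```bash
python3 -m crank '[[0,0,0,-0.04,0,0,0],[0,0,0,-0.1,0,0,0],[0,0,0,-0.16,0,0,0],[0,0,0,-0.2,0,0,0],[0,0,0,-0.2,0,0,0],[0,0,0,-0.2,0,0,0]]'
python3 - <<'E'
from h import *
s=readout.observe();print(s['time_s'],s['eef_pos'],s['force'],R.from_quat(s['orientation']).as_matrix().round(3),toolmove([497,-15.5,233]),s['qpos'])
a=vision.capture('side')
cv2.imwrite('pics/c2.png',cv2.resize(a['color'][110:260,270:470,::-1],(600,450),interpolation=cv2.INTER_CUBIC))
E
```

```text
time_s: 3.65
eef_pos: [497.0, -286.3, 231.5]
orientation: [0.724, 0.69, -0.0, -0.001]
force: [0.0, 0.5, -3.1]
grip_width: 13.2
grasp_force: 58.7
3.65 [ 497.02884868 -286.27906033  231.50088854] [ 1.21586295e-03  4.64258797e-01 -3.10764606e+00] [[ 0.047  0.999 -0.002]
 [ 0.999 -0.047  0.001]
 [ 0.001 -0.002 -1.   ]] [ 0.54094982 -0.02572708 -0.00236755] [-6.49978359e-01  3.94058495e-01 -4.76951842e-02  1.13104951e+00
 -6.29685184e-05  9.68226666e-01]
```

View pics/c2.png

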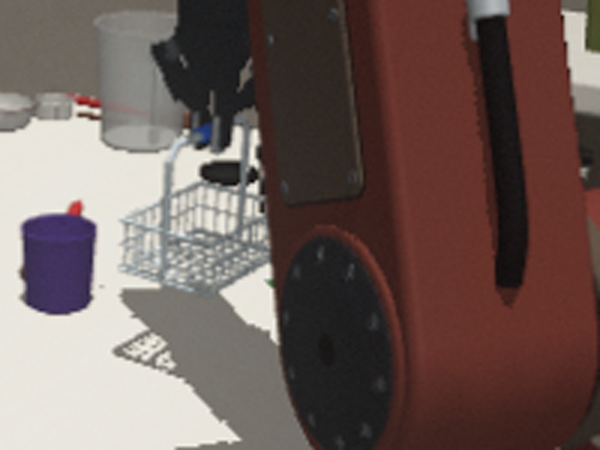

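The basket is held at the blue sleeve (crop 205,133), upright and lifted. Moving sideways in front of the hook and squaring the bar.

```bash
python3 -m crank '[[0,0.05,-0.002,0,0,0,-0.022],[0,0.14,-0.007,0,0,0,-0.022],[0,0.24,-0.011,0,0,0,-0.022],[0,0.34,-0.016,0,0,0,-0.022],[0,0.43,-0.02,0,0,0,-0.022],[0,0.5,-0.024,0,0,0,-0.022],[0,0.54,-0.026,0,0,0,-0.022],[0,0.54,-0.026,0,0,0,-0.022],[0,0.54,-0.026,0,0,0,-0.022]]'
python3 - <<'E'
from h import *
s=readout.observe();print(s['time_s'],s['eef_pos'],s['force'],R.from_quat(s['orientation']).as_matrix().round(3),toolmove([683,-15.5,233]))
a=vision.capture('side');b=vision.capture('top')
z=lambda c,x,y,w,h:cv2.resize(c['color'][y:y+h,x:x+w,::-1],(400,300),interpolation=cv2.INTER_CUBIC)
cv2.imwrite('pics/c3.png',np.hstack([z(a,160,130,160,120),z(b,210,110,120,90)]))
E
```

```text
time_s: 4.82
eef_pos: [497.0, -16.3, 232.4]
orientation: [0.707, 0.707, -0.0, -0.0]
force: [-0.6, -0.2, -2.1]
grip_width: 12.6
grasp_force: 58.7
4.825 [497.01711478 -16.28512172 232.43331712] [-0.55836277 -0.20434603 -2.14438519] [[ 0.     1.    -0.001]
 [ 1.    -0.    -0.   ]
 [-0.    -0.001 -1.   ]] [ 0.00172254  0.3719642  -0.00139821]
```

View pics/c3.png

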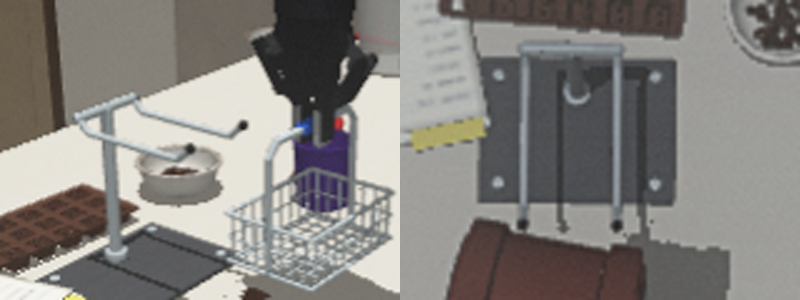

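The basket hangs level in front of the hook. In the crop the tips are at (190,148) and (243,126), and the near handle corner at (270,150). Moving in over the tips, checking before lowering.

```bash
python3 -m crank '[[0,0.002,0.04,0,0,0,0],[0,0.002,0.1,0,0,0,0],[0,0.002,0.17,0,0,0,0],[0,0.002,0.24,0,0,0,0],[0,0.002,0.31,0,0,0,0],[0,0.002,0.35,0,0,0,0],[0,0.002,0.37,0,0,0,0],[0,0.002,0.37,0,0,0,0],[0,0.002,0.37,0,0,0,0]]'
python3 - <<'E'
from h import *
s=readout.observe();print(s['time_s'],s['eef_pos'],s['force'],toolmove([683,-15.5,186]))
a=vision.capture('side');b=vision.capture('top')
z=lambda c,x,y,w,h:cv2.resize(c['color'][y:y+h,x:x+w,::-1],(400,300),interpolation=cv2.INTER_CUBIC)
cv2.imwrite('pics/c4.png',np.hstack([z(a,160,130,160,120),z(b,210,110,120,90)]))
E
```

```text
time_s: 6.05
eef_pos: [681.9, -16.1, 232.6]
orientation: [0.708, 0.706, -0.0, -0.0]
force: [-0.4, 0.9, -2.2]
grip_width: 13.0
grasp_force: 58.7
6.05 [681.92415968 -16.0706673  232.57972602] [-0.353771    0.86239091 -2.160053  ] [0.00114184 0.00221521 0.09315796]
```

View pics/c4.png

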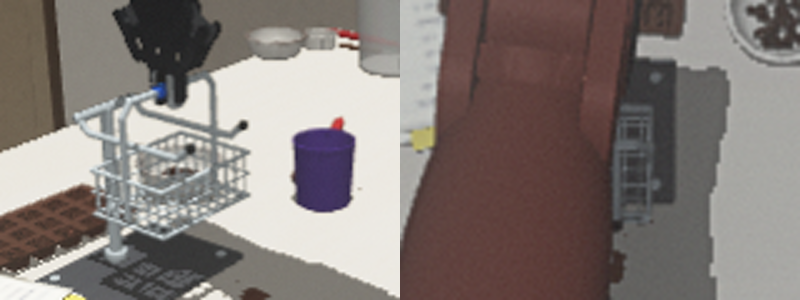

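The bar is above the prongs, with the uprights outside them (the near one at crop (125,130), tips in front at (190,148) and (243,126)). Lowering.

```bash
python3 -m crank '[[0,0,0,0.03,0,0,0],[0,0,0,0.06,0,0,0],[0,0,0,0.08,0,0,0],[0,0,0,0.087,0,0,0],[0,0,0,0.09,0,0,0],[0,0,0,0.09,0,0,0]]'
```

```text
time_s: 6.9
eef_pos: [682.6, -15.6, 188.1]
orientation: [0.708, 0.707, 0.0, 0.0]
force: [0.1, -0.7, -1.6]
grip_width: 12.9
grasp_force: 58.7
```

```bash
python3 -m crank '[[0,0,0,0.003,0,0,0],[0,0,0,0.006,0,0,0],[0,0,0,0.006,0,0,0]]'
```

```text
time_s: 7.28
eef_pos: [682.5, -15.6, 184.8]
orientation: [0.708, 0.707, 0.0, 0.0]
force: [-0.7, 1.0, -2.3]
grip_width: 12.6
grasp_force: 58.8
```

```bash
python3 -m crank '[[0,0,0,0.002,0,0,0],[0,0,0,0.005,0,0,0],[0,0,0,0.005,0,0,0]]'
```

```text
time_s: 7.65
eef_pos: [682.6, -15.6, 184.4]
orientation: [0.708, 0.707, 0.001, 0.001]
force: [-5.4, 0.2, 12.7]
grip_width: 12.7
grasp_force: 60.8
```

Contact: 12.7 N upward at the expected height. Releasing, then looking before retreating.

```bash
python3 -m crank '[[0.3,0,0,0,0,0,0],[0.5,0,0,0,0,0,0],[0.5,0,0,0,0,0,0],[0.5,0,0,0,0,0,0],[0.5,0,0,0,0,0,0]]' && python3 -m crank '[[0.5,0,0,-0.05,0,0,0],[0.5,0,0,-0.12,0,0,0],[0.5,0,0,-0.2,0,0,0],[0.5,0,0,-0.2,0,0,0],[0.5,0,-0.1,-0.2,0,0,0],[0.5,0,-0.2,-0.2,0,0,0],[0.5,0,-0.3,-0.2,0,0,0],[0.5,0,-0.4,-0.2,0,0,0],[0.5,0,-0.4,-0.2,0,0,0],[0.5,0,-0.4,-0.2,0,0,0],[0.5,0,-0.4,-0.2,0,0,0]]'
python3 - <<'E'
from h import *
a=vision.capture('side');b=vision.capture('top')
z=lambda c,x,y,w,h:cv2.resize(c['color'][y:y+h,x:x+w,::-1],(400,300),interpolation=cv2.INTER_CUBIC)
cv2.imwrite('pics/c5.png',np.hstack([z(a,160,130,160,120),z(b,210,110,120,90)]))
E
```

```text
time_s: 8.28
eef_pos: [682.4, -15.6, 182.2]
orientation: [0.708, 0.707, -0.0, -0.0]
force: [0.2, -1.2, -0.1]
grip_width: 42.7
grasp_force: 0.0
time_s: 9.65
eef_pos: [483.4, -15.4, 282.0]
orientation: [0.708, 0.707, 0.0, 0.0]
force: [-0.1, 1.2, -0.4]
grip_width: 42.7
grasp_force: 0.0
```

View pics/c5.png

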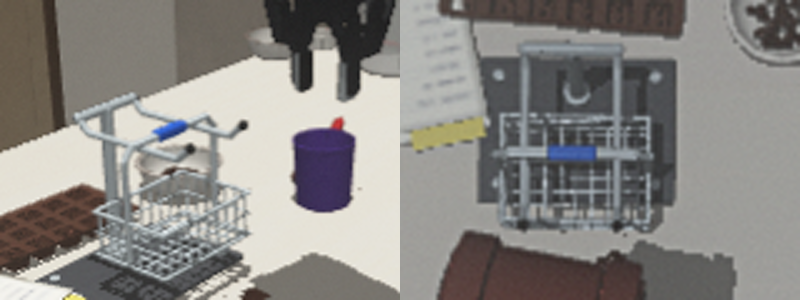

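The bar lies across both prongs (grip at crop (170,130) and top (572,153)) and the gripper is clear. Waiting a second to check that it is still and level.

```bash
python3 -m crank '[[0.5,0,0,0,0,0,0],[0.5,0,0,0,0,0,0],[0.5,0,0,0,0,0,0],[0.5,0,0,0,0,0,0],[0.5,0,0,0,0,0,0],[0.5,0,0,0,0,0,0],[0.5,0,0,0,0,0,0],[0.5,0,0,0,0,0,0]]' >/dev/null
python3 - <<'E'
from h import *
o=[]
for i in range(5):
    a=vision.capture('side');b=vision.capture('top');o.append((a['color'][170:250,190:265].astype(int),b['color'][135:185,235:290].astype(int)))
print([[abs(o[i][k]-o[0][k]).mean().round(2) for k in(0,1)] for i in range(1,5)])
z=lambda c,x,y,w,h:cv2.resize(c['color'][y:y+h,x:x+w,::-1],(400,300),interpolation=cv2.INTER_CUBIC)
cv2.imwrite('pics/c6.png',np.hstack([z(a,180,160,100,75),z(b,225,125,80,60)]))
print(tri(a,b,(160+170*.4,130+130*.4),(261.6,155.9)))
for x,rot in ((682,0),(682,.1),(682,.2)):  # predicted top-crop pixels of the rim edges and underside for tilt
    q=[R.from_euler('y',rot).apply([dx,0,dz])+[x,-15.5,187] for dx,dz in((50,-80),(-50,-80),(50,-135),(-50,-135),(0,0))]
    p=cv2.projectPoints(np.array(q),b['rvec'],b['tvec'],P(b)[2],P(b)[3])[0][:,0];print(rot,((p-[225,125])*5+[400,0]).round().tolist())
E
```

```text
[[np.float64(0.93), np.float64(1.48)], [np.float64(0.93), np.float64(1.49)], [np.float64(0.93), np.float64(1.55)], [np.float64(0.93), np.float64(1.49)]]
(array([680.4, -16.8, 186.9]), [array([-0., -0.]), array([0., 0.])])
0 [[586.0, 96.0], [584.0, 253.0], [588.0, 113.0], [587.0, 264.0], [581.0, 152.0]]
0.1 [[586.0, 111.0], [584.0, 264.0], [588.0, 135.0], [587.0, 283.0], [581.0, 152.0]]
0.2 [[586.0, 125.0], [584.0, 274.0], [588.0, 157.0], [586.0, 301.0], [581.0, 152.0]]
```

View pics/c6.png

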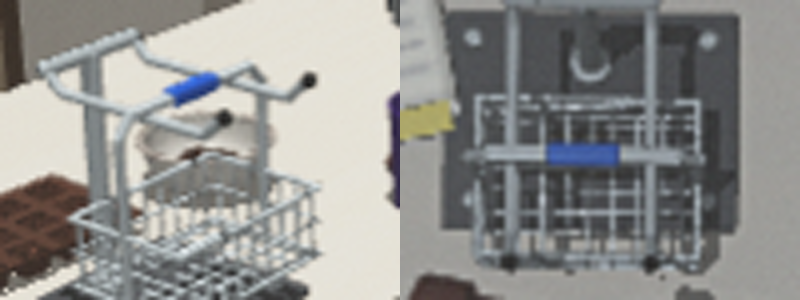

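The grip is at (680,-17,187), which is about 6 mm in front of the seat, 1 mm sideways and 3 mm above. The rim edges at rows 100 and 262 match a near-zero tilt, and the frames don't change. The job is ready to hand in.

```bash
python3 -c "
from cell import job_done
print(job_done())"
```

```text
the job is handed in; nothing more can be done
None
```

The blue-grip basket hangs level and still with its bar across both prongs, the gripper is clear, the red-grip basket was not touched, and the job is handed in (no verdict was returned).

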